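# Draw the spirit level out of the half-opening record drawer

## Robot

A 7-joint arm with a two-finger parallel gripper is mounted at the origin on the work surface. World frame = base frame: x ahead of the robot, y to its left, z up, the work surface at z = 0. Lengths are in mm, angles in rad, forces in N, time in s.
With the tool pointing down it reaches from about 400 to 925 mm from the base axis. Payload 5.6 kg.
Tool frame: the origin (TCP) lies at the very end of the fingers, on their centre line; the grasp point (between the pads) lies 19 mm behind it; z points along the fingers, y is the line along which they close (so a half turn about z gives the same grasp; the last joint's range is limited). The gripper opens to 85 mm and grips with 20 to 120 N. Pads are 22 mm wide; open, the fingers measure 114 mm over their backs; the gripper's body (76 mm by 85 mm) begins 54 mm behind the grasp point. The pads swing forward as they close: fully open they stand 13 mm farther back than shut.
Start: joints at [-1.388, 0.468, -0.012, 1.603, 0.006, 1.071, -0.056], TCP at [145.567, 633.497, 231.29] pointing down, gripper open.
Joint ranges: [-2.53, 2.53], [-0.31, 2.02], [-1.57, 1.55], [0.28, 2.44], [-1.29, 4.43], [0.15, 1.84], [-2.92, 2.92]. Speed limits (rad/s): [2.57, 2.57, 3.14, 3.14, 3.14, 3.14, 3.14].

## Interface

Orientations are given as a unit quaternion [x, y, z, w].
In Python, from cell import ctrl, viewer, models gives the robot as it stands.
- The arm moves only by the shell command python3 -m pendant 'ROWS' [FORCE]. ROWS is JSON, a list of rows, each a list of 7 numbers: the finger opening in mm, from 0 to 85.4, then the shift along the tool's x, y, z in mm, then the turn, a rotation vector about the tool's x, y, z in degrees. A call has 1 to 20 rows; each row shifts and turns the commanded pose from where the row before left it, along the tool's axes as they then stand; what a row does not reach is not made up. A row lasts 1/8 s, in which the tool goes at most 62.5 mm and 10.7 degrees, less where a joint would pass 70% of its speed; a pose out of reach is approached as far as the arm can. A call is refused whole if a number of a shift passes 62.5 or a number of a turn 10.7, either way. A call with a gripper value outside its range is refused whole. The fingers move at their own pace and stop on an object; FORCE is the grip in N (left out, the last holds). Time passes only in rows, so rows that do not move let the fingers close. It gives the time, the measured TCP pose, the force, the opening and the grip force at its end, in the units of the state.
- ctrl.read_state(): the state, without advancing time (a new reading comes with each control period).
- viewer.camera(name): name is "scene" or "top"; returns the picture (384x512x3 uint8, blue, green, red); there is no depth.
- viewer.calibration(name): a dict with "mtx" (3x3 intrinsics, pixels), "k1" (the pictures are not rectified: a ray, as slopes to the right and down, at radius r is drawn at 1 + k1 r^2 times it, then the intrinsics apply), "origin" and "orientation" of the camera in the world. Camera axes: x right, y up, looking along -z (the intrinsics and any distortion apply to the point x, -y, -z); pixel columns grow to the right and rows downward; lengths in mm; the calibration is good to about 2 mm. A picture is of the moment at which its call begins. calibration takes no time and is no camera call.
- ctrl.close_job(): hands the job in; it is judged then, once.
Trained networks look in the newest picture that a camera, given by its name, has taken for a name from the list of things; names that differ only in an ending like _2 or _b are one class to them, and where a whole thing is asked for, a point or a joint stands for the part that bears it (a point fixed in the world has none). Each returns a list of dicts, best first, with "conf" (0 to 1); they miss things now and then, are a little off and sometimes report something else, mostly with a low value. They report only what shows in the picture. A call takes as long as a camera call. They do not tell look-alikes from the thing itself.
- models.spot_in(camera, name): "at" ([row, column] in pixels, amid what is visible of it).
The state is a dict: "time": time; "joints": joint angles; "joint_velocities": joint speeds; "joint_efforts": joint torques, N m; "tcp_pos": TCP position; "ee_rot": TCP orientation; "wrist_force": force on the tool from outside, world axes, zero at the start; "torque": the same for the moment, N m; "finger_gap": finger opening in mm; "gripper_force": force on a finger pad.
Only numpy, scipy, OpenCV 4.12 (cv2) and the standard library are available. Lean on these libraries where they do the work, as an engineer would, in place of code of your own. Each camera call takes 0.05 s, during which the arm holds its last target. There are 200 camera calls.

## Task

The turntable is to be levelled, and the long spirit level lies in the accessory drawer, which opens only part of the way. Pull the drawer out until you feel it come up against its stop, then take the spirit level out through the gap on the slant, nose up over the drawer front with its tail following out from under the unit's top board, without forcing it against the unit. Finish still holding it in the gripper, still, with both its ends at least 5 cm above the top of the unit and the drawer left open; leave the other things in the drawer and on the surface as they are.

Things in the scene. Friction and masses are not known exactly. Their poses are not given: they have to be found in the camera images.
- unit: Low wooden accessory unit with one drawer, fixed to the surface: 310 deep (x) x 264 wide (y) x 98 high. Origin: centre of its underside. Its front (drawer side) faces its own -x; it stands with the front turned roughly towards the world's -y. Boards 12 thick; the underside of its top board is 86 above its underside, and the front edge of the top board is 155 in -x from the origin.
- unit_edge (a point): Middle of the lower front edge of the unit's top board, the edge under which the level has to pass (axes as the unit's).
- drawer (a joint): How far the drawer is pulled out (m): 0 shut, grows as it slides along the unit's -x; it starts a little ajar (0.03 to 0.045). A rigid wooden stop ends its travel at 0.13. It slides with about 1.5 N of friction and stays where it is left. Its front panel is inset, flush with the unit's front when shut.
- drawer_handle (a point): Middle of the drawer's horizontal steel bar handle: 100 long along the unit's y, about 10 thick, its centre 35 in front of the drawer front's outer face, and 58 above the surface (40 below the top of the unit); free space above and around it, held by a post at each end. Moves with the drawer.
- drawer_floor (a point): On the drawer's inner floor (22 above the surface) below the front panel's outer face, at its middle; axes as the unit's; moves with the drawer. The front panel is 14 thick, so the inside begins 14 further in +x; it is 220 wide and 272 long. The front panel rises 54 above this floor (76 above the surface), the side and back walls 42.
- level: The spirit level: a straight aluminium bar with black end caps and glass vials, 240 long (own x) x 42 wide (y) x 20 thick (z), about 0.2 kg, lying flat on its broad side, lengthways in the drawer. Origin: centre of its underside. Its -x end (nose) is near the drawer's front. With the drawer at its stop about 100 of it is uncovered, the rest is beneath the top board.
- level_nose (a point): Centre of the level's -x end face.
- level_tail (a point): Centre of the level's +x end face.
- adapter: Yellow plastic 45 adapter, a disc 38 across and 8 high, in the drawer beside the level near the front on its +y side; origin at the centre of its underside. Stays in the drawer.
- carbon_brush: Black record brush 105 x 26 x 20 high in the drawer beside the level, along its -y wall; origin at the centre of its underside. Stays in the drawer.
- coaster: Round bamboo coaster 100 across, 8 high, on the rear half of the unit's top; origin at the centre of its underside.
- cup: Stainless steel drinking cup 95 high, 76 across at the rim, standing on the coaster; origin at the centre of its underside.
- record_weight: Turned steel record weight 76 across and 50 high on the surface to the robot's right; origin at the centre of its underside.
- jar: Small clear screw-top jar of stylus putty, 36 across and 45 high, on the surface to the robot's right; origin at the centre of its underside.
Mind the look-alikes: they are no part of the job. There is more than one size of the coaster; the one meant has the size given above.

How it is judged (in metres and radians):
On the way, in this order (a step that is already met when the one before it is completed fails the run):
1. the drawer is pulled out to its stop (value of joint drawer above 0.125 m), for 0.2 s.
2. the level slants through the gap: nose up over the drawer front while its tail is still under the top board (angle between level's own x axis and vertical above 1.75 rad and height (world z) of level_nose above 0.08 m and x of level_tail in the frame of unit_edge above 0.005 m and z of level_tail in the frame of unit_edge below 0 m), for 0.1 s.
At the end, for the whole second after the job is handed in: The level is held still in the gripper's fingers, touching nothing of the unit, with both its ends higher than 145 mm over the surface (47 mm above the unit's top); the drawer stands at least 100 mm open; the adapter and the brush are still in the drawer, and the cup stands upright on its coaster (height (world z) of each of level_nose, level_tail above 0.145 m and contact force between the fingers and level above 2 N and contact force between level and unit below 0.2 N and linear speed of level below 0.03 m/s and value of joint drawer above 0.1 m and z of each of adapter, carbon_brush in the frame of drawer_floor below 0.03 m and angle between cup's own z axis and vertical below 0.2 rad and horizontal distance between cup and coaster below 0.03 m); the arm keeps its last pose, push and grip.
It fails at once if the level, once slanted nose up, is forced against the unit or drawer (over 30 N) (angle between level's own x axis and vertical above 1.62 rad and contact force between level and unit above 30 N).
It fails at once if the adapter or the brush is taken out of the drawer (z of any of adapter, carbon_brush in the frame of drawer_floor above 0.045 m).
It fails at once if the cup, coaster, record weight or jar is knocked out of its place (over 30 mm) (distance of any of cup, coaster, record_weight, jar from where it was at the start of the episode above 0.03 m).
It also fails if it takes over 54 s, if anything falls off the work surface, if the arm or the gripper's body presses on something with over 40 N, if the wrist force passes 120 N, or if a joint passes its speed limit or range.

## Working session

There is one attempt and no reset: what is moved stays moved. The work goes in short steps, Python scripts to look and compute and a shell command to move; the robot and the scene stay as the last step left them, time stands still between calls to the robot, and variables do not carry over. Pictures are saved under pics/ and viewed, at most 10 in all, crops included, and the job is handed in when it is done.

```bash
mkdir -p pics; cat > h.py <<'E'
import numpy as np, cv2
from scipy.spatial.transform import Rotation as R
from cell import ctrl, viewer, models
def ray(cam,rc):
    c=viewer.calibration(cam); K=np.array(c["mtx"]); k=c["k1"]
    d=np.array([(rc[1]-K[0,2])/K[0,0],(rc[0]-K[1,2])/K[1,1]]); u=d.copy()
    for _ in range(30): u=d/(1+k*(u@u))
    return np.array(c["origin"]),R.from_quat(c["orientation"]).apply([u[0],-u[1],-1])
def at(cam,rc,z):
    o,d=ray(cam,rc); return o+d*(z-o[2])/d[2]
def proj(cam,p):
    c=viewer.calibration(cam); K=np.array(c["mtx"])
    q=R.from_quat(c["orientation"]).inv().apply(np.array(p)-c["origin"]); u=np.array([q[0],-q[1]])/-q[2]
    u=u*(1+c["k1"]*(u@u)); return (K@[u[0],u[1],1])[1::-1]
E
python3 - <<'E'
from h import *
for n in ("scene","top"):
    im=viewer.camera(n); cv2.imwrite(f"pics/{n}0.png",cv2.resize(im,(800,600)))
    c=viewer.calibration(n); print(n,c["origin"],c["orientation"],c["mtx"],c["k1"])
    for k,z in dict(unit=98,drawer_handle=58,level=42,level_nose=32,adapter=30,carbon_brush=42,cup=50,coaster=106,record_weight=50,jar=40).items():
        for r in models.spot_in(n,k)[:2]: print(k,np.round(r["at"]),round(r["conf"],2),np.round(at(n,r["at"],z)))
print(ctrl.read_state())
E
```

```text
scene [1241.45784949 -120.74583927  578.38595218] [0.33433318 0.3025107  0.58507743 0.67408679] [[350.67369257   0.         256.98816915]
 [  0.         350.67369257 187.97144311]
 [  0.           0.           1.        ]] -0.011922227430178189
unit [179. 342.] 0.66 [589. 161.  98.]
drawer_handle [181. 279.] 0.87 [520.  25.  58.]
level [182. 288.] 0.39 [505.  50.  42.]
level_nose [181. 286.] 0.6 [485.  51.  32.]
cup [132. 371.] 0.76 [290. 365.  50.]
cup [184. 289.] 0.39 [524.  50.  50.]
coaster [242. 438.] 0.97 [826. 268. 106.]
coaster [160. 371.] 0.71 [532. 257. 106.]
record_weight [234. 129.] 0.83 [ 656. -332.   50.]
record_weight [135. 372.] 0.34 [307. 361.  50.]
jar [205. 116.] 0.55 [ 532. -386.   40.]
top [ 404.63223963  -16.02067796 1352.36888931] [-0.04469153  0.05784258  0.71454686 -0.69575835] [[420.71484953   0.         258.22267507]
 [  0.         420.71484953 198.50930771]
 [  0.           0.           1.        ]] -0.0614194515891607
unit [233. 186.] 0.84 [489. 177.  98.]
drawer_handle [239. 237.] 0.57 [471.  25.  58.]
level [231. 226.] 0.59 [496.  60.  42.]
adapter [240
[... 311 characters left out ...]
[-1.38799751,  0.46751533, -0.01161178,  1.60272593,  0.00598948,
        1.07136302, -0.05633326]), 'joint_velocities': array([ 0.00033107, -0.00107945,  0.00237474, -0.00015784, -0.00213915,
       -0.0020958 , -0.00079897]), 'joint_efforts': array([-4.89877875e-04, -5.32240283e+01,  2.22085632e-02, -2.51641470e+01,
        1.16245489e-02,  1.17746651e-03, -8.40226107e-06]), 'tcp_pos': array([145.55779936, 633.49509791, 231.26965381]), 'ee_rot': array([1.12708904e-01, 9.93628050e-01, 1.07603939e-05, 1.31120959e-05]), 'wrist_force': array([ 0.20857891,  0.26032696, -0.05214191]), 'torque': array([-0.03606889, -0.032189  , -0.00232769]), 'gripper_force': 0.0, 'finger_gap': 85.12598068742261}
```

View images.

```bash
python3 - <<'E'
from h import *
im=viewer.camera("top"); a=cv2.resize(im[160:310,110:290],None,fx=4,fy=4,interpolation=cv2.INTER_CUBIC); cv2.imwrite("pics/t1.png",a)
im=viewer.camera("scene"); b=cv2.resize(im[90:270,220:460],None,fx=3.3,fy=3.3,interpolation=cv2.INTER_CUBIC); cv2.imwrite("pics/s1.png",b)
E
```

```text
(no output)
```

View pics/t1.png

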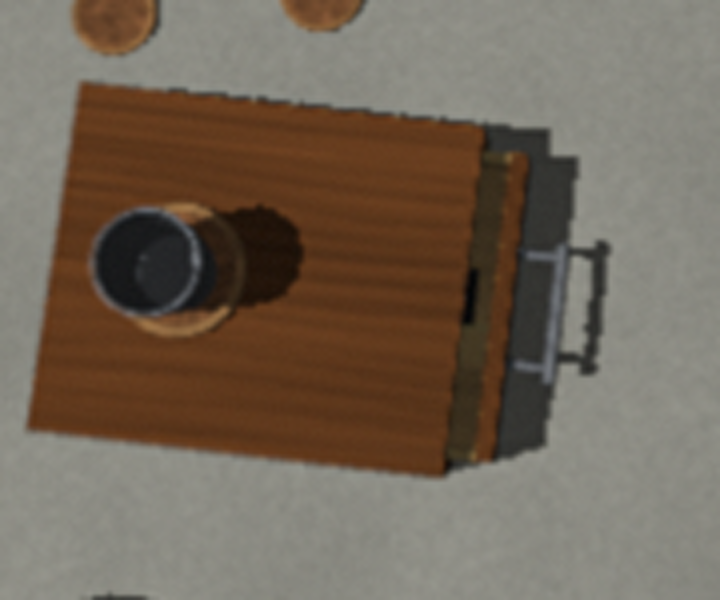

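View pics/s1.png

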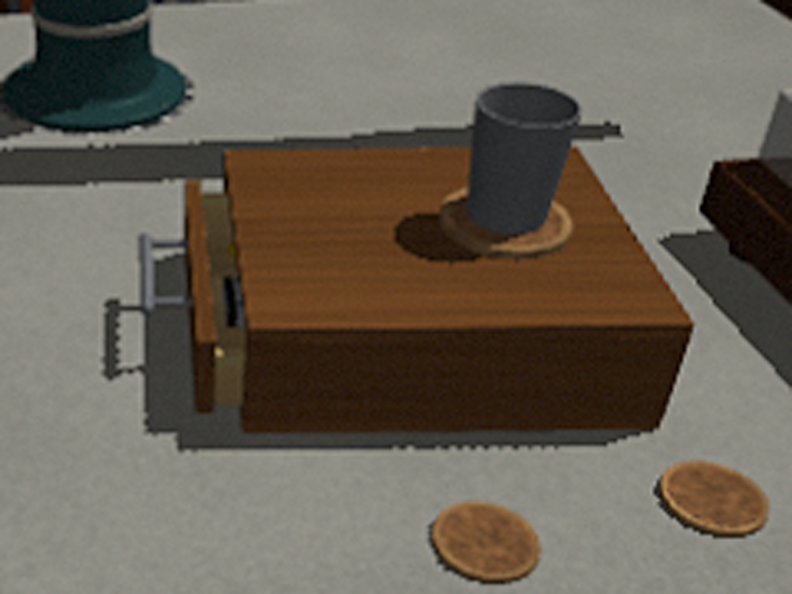

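The top crop shows the unit's top corners at (80,82), (485,124), (445,475) and (28,430), with the handle bar running from (563,245) to (547,382). The drawer is ajar, and only the level's black nose shows, at (470,297).

```bash
python3 - <<'E'
from h import *
f=lambda c,r,z: at("top",(160+(r+.5)/4-.5,110+(c+.5)/4-.5),z)[:2]
C=np.array([f(80,82,98),f(485,124,98),f(445,475,98),f(28,430,98)])
print(C.round(1))
fr=(C[1]+C[2])/2;bk=(C[0]+C[3])/2
cen=C.mean(0);X=bk-fr;print("cen",cen,"dims",np.linalg.norm(X),np.linalg.norm(C[1]-C[2]))
L=(C[1]-C[2])
a1=np.degrees(np.arctan2(X[1],X[0]));a2=np.degrees(np.arctan2(L[1],L[0]));print("xaxis deg",a1,a2)
h=[f(563,245,58),f(547,382,58)];print("handle",h,np.mean(h,0))
n=f(478,297,42);print("nose-ish",n)
# scene corners for check
g=lambda c,r,z: at("scene",(90+(r+.5)/3.3-.5,220+(c+.5)/3.3-.5),z)[:2]
print("scene", [g(c,r,98).round(1) for c,r in((690,325),(243,328),(227,150),(582,150))])
print("handle scene",g(146,237,63),g(152,302,63))
for th in (a1,(a1+a2+90)/2,): pass
u=X/np.linalg.norm(X); print("handle in unit frame",(np.mean(h,0)-cen)@u)
s=ctrl.read_state();print(R.from_quat(s["ee_rot"]).as_matrix().round(3))
E
```

```text
[[654.  346.7]
 [613.8  39.9]
 [353.6  74.2]
 [393.6 381.7]]
cen [503.75048326 210.64740542] dims 309.7462952645288 262.48851074807976
xaxis deg 82.5611185064186 -7.514724706930873
handle [array([524.40084555, -16.65560447]), array([419.86686799,  -1.79373399])] [472.13385677  -9.22466923]
nose-ish [487.06723344  50.39454393]
scene [array([655.9, 344.9]), array([611.6,  39.3]), array([353.2,  81.7]), array([403. , 385.7])]
handle scene [428.34720162  -1.58847804] [522.01521151 -10.93980769]
handle in unit frame -222.1148863795732
[[-0.975  0.224  0.   ]
 [ 0.224  0.975  0.   ]
 [-0.     0.    -1.   ]]
```

```bash
python3 -m pendant '[[32,-33,-39.5,0,0,0,0],[32,-33,-39.5,0,0,0,0],[32,-33,-39.5,0,0,0,0],[32,-33,-39.5,0,0,0,0],[32,-33,-39.5,0,0,0,0],[32,-33,-39.5,0,0,0,0],[32,-33,-39.5,0,0,0,0],[32,-33,-39.5,0,0,0,0],[32,-33,-39.5,0,0,0,0],[32,-33,-39.5,0,0,0,0],[32,-33,-39.5,0,0,0,0],[32,-33,-39.5,0,0,0,0],[32,-33,-39.5,0,0,0,0],[32,-33,-39.5,0,0,0,0],[32,0,0,0,0,0,-5.5],[32,0,0,40,0,0,0],[32,0,0,40,0,0,0],[32,0,0,0,0,0,0],[32,0,0,0,0,0,0]]' 40
python3 - <<'E'
from h import *
im=viewer.camera("scene"); cv2.imwrite("pics/s2.png",cv2.resize(im[90:270,170:410],None,fx=3.3,fy=3.3,interpolation=cv2.INTER_CUBIC))
s=ctrl.read_state();print(R.from_quat(s["ee_rot"]).as_matrix().round(3),s["tcp_pos"],s["finger_gap"])
E
```

```text
time: 3.58
tcp_pos: [472.9, -9.0, 152.5]
ee_rot: [0.065, 0.998, 0.0, 0.001]
wrist_force: [0.4, -0.0, 0.1]
finger_gap: 32.3
gripper_force: 0.0
[[-0.992  0.129  0.003]
 [ 0.129  0.992  0.   ]
 [-0.003  0.001 -1.   ]] [473.23150223  -8.88796136 152.8808047 ] 32.299634331670916
```

View pics/s2.png

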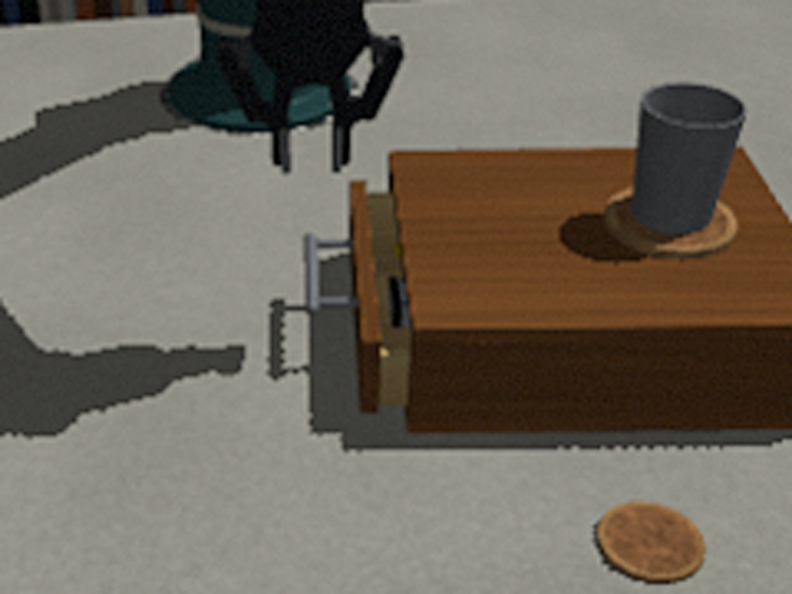

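The open gripper stands above the handle bar, with its fingers at (280,165) and (342,165) either side of the bar's line. It is clear of the drawer front, so I'll lower it and close.

```bash
python3 -m pendant '[[32,0,0,30,0,0,0],[32,0,0,30,0,0,0],[32,0,0,25,0,0,0],[32,0,0,15,0,0,0],[32,0,0,12,0,0,0],[32,0,0,0,0,0,0]]'; python3 -m pendant '[[0,0,0,0,0,0,0],[0,0,0,0,0,0,0],[0,0,0,0,0,0,0],[0,0,0,0,0,0,0]]' 40
```

```text
time: 4.38
tcp_pos: [472.1, -8.9, 39.3]
ee_rot: [0.065, 0.998, 0.0, -0.0]
wrist_force: [-1.1, 0.6, -0.0]
finger_gap: 32.0
gripper_force: 0.0
time: 4.88
tcp_pos: [472.6, -9.0, 40.0]
ee_rot: [0.065, 0.998, 0.0, 0.001]
wrist_force: [-1.4, -0.7, 6.4]
finger_gap: 9.6
gripper_force: 39.2
```

```bash
python3 -m pendant '[[0,0,-10,0,0,0,0],[0,0,-12,0,0,0,0],[0,0,-12,0,0,0,0],[0,0,-12,0,0,0,0],[0,0,-12,0,0,0,0],[0,0,-10,0,0,0,0],[0,0,-8,0,0,0,0],[0,0,-5,0,0,0,0],[0,0,-4,0,0,0,0],[0,0,0,0,0,0,0]]'; python3 -m pendant '[[0,0,-3,0,0,0,0],[0,0,0,0,0,0,0]]'
```

```text
time: 6.12
tcp_pos: [460.9, -93.4, 40.0]
ee_rot: [0.065, 0.998, 0.0, 0.0]
wrist_force: [-3.6, -0.6, 9.4]
finger_gap: 9.7
gripper_force: 39.7
time: 6.38
tcp_pos: [460.5, -96.0, 40.0]
ee_rot: [0.065, 0.998, 0.0, -0.0]
wrist_force: [-2.4, 0.5, 8.2]
finger_gap: 9.5
gripper_force: 39.7
```

```bash
for i in 1 2 3 ; do echo; done; python3 -m pendant '[[0,0,-3,0,0,0,0],[0,0,0,0,0,0,0]]'|egrep "pos|wrist"; python3 -m pendant '[[0,0,-3,0,0,0,0],[0,0,0,0,0,0,0]]'|egrep "pos|wrist"; python3 -m pendant '[[0,0,-2,0,0,0,0],[0,0,0,0,0,0,0]]'|egrep "pos|wrist"
```

```text
tcp_pos: [460.1, -99.0, 40.0]
wrist_force: [-2.6, 1.0, 9.0]
tcp_pos: [459.7, -102.0, 40.0]
wrist_force: [-2.6, 0.6, 9.2]
tcp_pos: [459.4, -103.6, 40.0]
wrist_force: [-2.2, 0.7, 9.0]
```

```bash
python3 -m pendant '[[0,0,-2,0,0,0,0],[0,0,0,0,0,0,0]]'|egrep "pos|wrist"; python3 -m pendant '[[0,0,-2,0,0,0,0],[0,0,0,0,0,0,0]]'|egrep "pos|wrist"; python3 -m pendant '[[0,0,-2,0,0,0,0],[0,0,0,0,0,0,0]]'|egrep "pos|wrist|gap"
```

```text
tcp_pos: [459.4, -103.7, 40.0]
wrist_force: [-2.0, 6.4, 9.8]
tcp_pos: [459.4, -103.7, 40.0]
wrist_force: [-0.8, 12.1, 9.6]
tcp_pos: [459.4, -103.7, 40.0]
wrist_force: [-0.5, 17.6, 11.1]
finger_gap: 9.3
```

The stop is felt: TCP y holds at −103.7 while the force climbs to 17.6 N. I'll ease off, let go and look.

```bash
python3 -m pendant '[[0,0,5,0,0,0,0],[0,0,0,0,0,0,0],[32,0,0,0,0,0,0],[32,0,0,0,0,0,0],[32,0,0,0,0,0,0],[32,0,0,-30,0,0,0],[32,0,0,-40,0,0,0],[32,0,-30,-50,0,0,0],[60,0,-50,-50,0,0,0],[60,0,-50,0,0,0,0],[60,0,-40,0,0,0,0],[60,0,0,0,0,0,0]]'
python3 - <<'E'
from h import *
for n in ("scene","top"):
    im=viewer.camera(n)
    if n=="top": cv2.imwrite("pics/t3.png",cv2.resize(im[180:310,190:320],None,fx=4.6,fy=4.6,interpolation=cv2.INTER_CUBIC))
    else: cv2.imwrite("pics/s3.png",cv2.resize(im[100:250,200:370],None,fx=4,fy=4,interpolation=cv2.INTER_CUBIC))
    for k,z in dict(drawer_handle=58,level=42,level_nose=32,adapter=30,carbon_brush=42).items():
        for r in models.spot_in(n,k)[:2]: print(n,k,np.round(r["at"]),round(r["conf"],2),np.round(at(n,r["at"],z)))
E
```

```text
time: 9.38
tcp_pos: [436.9, -271.3, 203.6]
ee_rot: [0.068, 0.998, -0.001, 0.0]
wrist_force: [-0.4, 0.2, 0.4]
finger_gap: 60.0
gripper_force: 0.0
scene drawer_handle [191. 263.] 0.83 [556. -23.  58.]
scene level [181. 271.] 0.86 [496.   8.  42.]
scene level_nose [182. 271.] 0.9 [483.   9.  32.]
scene adapter [162. 262.] 0.41 [380.   1.  30.]
top drawer_handle [246. 252.] 0.71 [446. -21.  58.]
top level [236. 242.] 0.62 [480.  10.  42.]
top level_nose [234. 244.] 0.93 [485.   5.  32.]
top adapter [266. 246.] 0.59 [385.  -1.  30.]
top carbon_brush [236. 240.] 0.63 [479.  16.  42.]
```

View pics/t3.png

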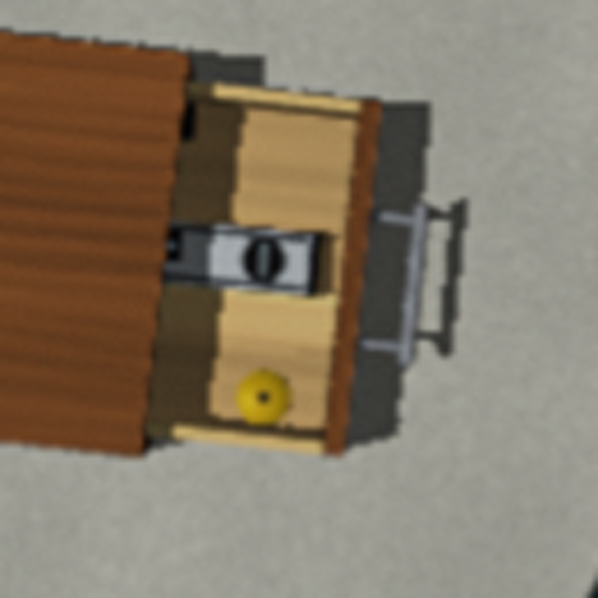

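View pics/s3.png

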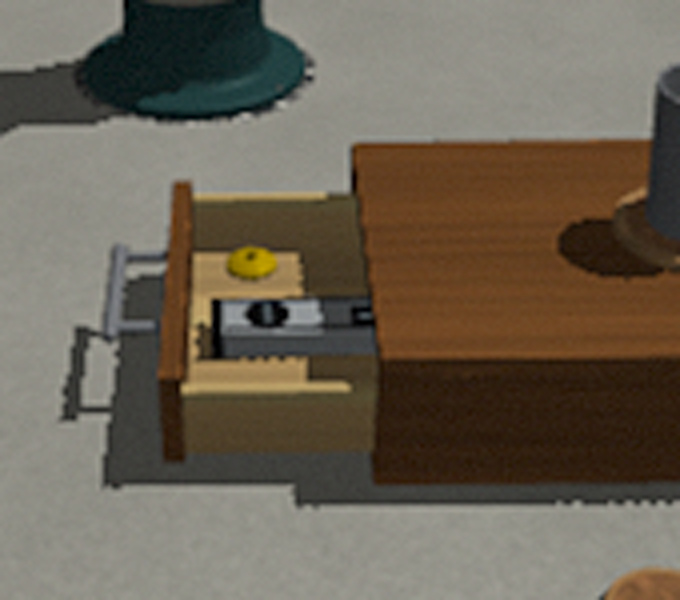

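The level's uncovered part shows between nose corners (328,233)/(317,297) and the board edge at about (172,222)/(163,285). The adapter is well clear, at (263,396).

```bash
python3 - <<'E'
from h import *
f=lambda c,r,z: at("top",(180+(r+.5)/4.6-.5,190+(c+.5)/4.6-.5),z)[:2]
a,b,c,d=[f(*p,42) for p in((328,233),(317,297),(172,222),(163,285))]
print("nose corners",a,b,np.linalg.norm(a-b),"mid",(a+b)/2)
for p,q in((a,c),(b,d),((a+b)/2,(c+d)/2)):
    x=q-p; print(np.degrees(np.arctan2(x[1],x[0])))
H=np.array([459.4,-103.7]);u=np.array([.1305,.9914]);v=np.array([-.9914,.1305])
print("handle pic",f(418,205,58),f(403,360,58))
print("nose s from panel inner",((a+b)/2-H)@u-49,"lat",((a+b)/2-H)@v)
g=lambda c,r,z: at("scene",(100+(r+.5)/4-.5,200+(c+.5)/4-.5),z)[:2]
n=[g(215,299,42),g(217,330,42)];print("scene nose",n)
E
```

```text
nose corners [495.69300105 -48.73382115] [452.74070709 -40.0794564 ] 43.81549481319394 mid [474.21685407 -44.40663878]
84.45461209175708
84.03065785234138
84.24441346378943
handle pic [ 511.73549455 -109.2512915 ] [408.92814302 -95.68986376]
nose s from panel inner 11.717037774155173 lat -6.951645489149067
scene nose [array([455.8739879 , -34.75625134]), array([492.16668705, -37.96693764])]
```

```bash
python3 - <<'E'
from h import *
s=ctrl.read_state();print(s["joints"].round(2)); p=s["tcp_pos"];M=R.from_quat(s["ee_rot"])
l=np.radians(84.0);L=np.array([np.cos(l),np.sin(l),0])
y=np.array([L[1],-L[0],0]);z=np.array([0,0,-1.]);
A=R.from_matrix(np.c_[L,y,z]); T=A*R.from_rotvec([0,np.radians(18),0])
tip=np.array([480.3,18,26]); pre=tip-120*T.apply([0,0,1])
print("pre",pre,"yaw rotvec",np.degrees((M.inv()*A).as_rotvec()))
print("shift in current tool",M.inv().apply(pre-p),"shift in T",T.inv().apply(pre-p),"in A",A.inv().apply(pre-p))
print(M.inv().apply([0,0,1]))
E
```

```text
[ 0.02  0.29  0.55  1.99 -0.19  0.91  2.11]
pre [476.42387141 -18.87890003 140.12678196] yaw rotvec [1.00405234e-02 3.59543308e-03 8.85927170e+01]
shift in current tool [ -5.70054829 251.58353602  63.41813246] shift in T [219.47777922  11.88722553 137.97401809] in A [251.37208848  11.88722553  63.39872531]
[-1.51121725e-04  7.37121869e-05 -9.99999986e-01]
```

```bash
python3 -m pendant '[[64,0,0,0,0,0,-10.2],[64,0,0,0,0,0,-10.2],[64,0,0,0,0,0,-10.2],[64,0,0,0,0,0,-10.2],[64,0,0,0,0,0,-10.2],[64,0,0,0,0,0,-10.2],[64,0,0,0,0,0,-10.2],[64,0,0,0,0,0,-10.2],[64,0,0,0,0,0,-9.8],[64,0,0,0,0,-9,0],[64,0,0,0,0,-9,0],[64,-37,-2,23,0,0,0],[64,-37,-2,23,0,0,0],[64,-37,-2,23,0,0,0],[64,-37,-2,23,0,0,0],[64,-37,-2,23,0,0,0],[64,-35,-2,23,0,0,0],[64,0,0,0,0,0,0],[64,0,0,0,0,0,0]]'
cat > chk.py <<'E'
from h import *
s=ctrl.read_state();p=s["tcp_pos"];M=R.from_quat(s["ee_rot"])
l=np.radians(84.0);L=np.array([np.cos(l),np.sin(l),0])
T=R.from_matrix(np.c_[-L,[-L[1],L[0],0],[0,0,-1.]])*R.from_rotvec([0,-np.radians(18),0])
print("shift",M.inv().apply(np.array([480.3,18,26])-p).round(1),"turn",np.degrees((M.inv()*T).as_rotvec()).round(1),s["joints"].round(2),s["finger_gap"])
E
python3 chk.py
```

```text
time: 12.35
tcp_pos: [532.8, -37.4, 105.9]
ee_rot: [-0.545, 0.828, 0.098, 0.094]
wrist_force: [0.9, -1.3, 0.1]
finger_gap: 63.7
gripper_force: 0.0
shift [-7.5 64.9 89.1] turn [ -1.6  -2.2 -17.1] [ 0.94  0.74 -1.03  1.95  0.5   0.78  2.43] 63.74016678444558
```

```bash
python3 -m pendant '[[64,0,0,-20,0,0,0],[64,0,0,0,0,0,-6],[64,0,0,0,0,0,-6],[64,0,0,0,-1.6,-2.2,-5],[64,0,0,0,0,0,0]]'; python3 chk.py
```

```text
time: 12.98
tcp_pos: [532.5, -44.7, 126.1]
ee_rot: [-0.658, 0.736, 0.105, 0.115]
wrist_force: [0.1, -1.2, -0.6]
finger_gap: 64.5
gripper_force: 0.0
shift [-23.   58.4 112.9] turn [ 0.1 -0.1 -0.4] [ 1.03  0.8  -1.14  1.91  0.53  0.88  2.72] 64.51686701264292
```

Joint 7 is at 2.72, close to its 2.92 limit, so I'll take the equivalent grasp half a turn back.

```bash
python3 -m pendant '[[64,0,0,-40,0,0,0],[64,0,0,0,0,0,10],[64,0,0,0,0,0,10],[64,0,0,0,0,0,10],[64,0,0,0,0,0,10],[64,0,0,0,0,0,10],[64,0,0,0,0,0,10],[64,0,0,0,0,0,10],[64,0,0,0,0,0,10],[64,0,0,0,0,0,10],[64,0,0,0,0,0,10],[64,0,0,0,0,0,10],[64,0,0,0,0,0,10],[64,0,0,0,0,0,10],[64,0,0,0,0,0,10],[64,0,0,0,0,0,10],[64,0,0,0,0,0,10],[64,0,0,0,0,0,10],[64,0,0,0,0,0,10],[64,0,0,0,0,0,0]]'
sed -i 's/np.c_\[-L,\[-L\[1\],L\[0\],0\]/np.c_[L,[L[1],-L[0],0]/; s/-np.radians(18)/np.radians(18)/' chk.py; python3 chk.py
```

```text
time: 15.48
tcp_pos: [530.9, -54.6, 164.5]
ee_rot: [0.734, 0.661, 0.114, -0.105]
wrist_force: [0.4, 1.4, 1.0]
finger_gap: 63.9
gripper_force: 0.0
shift [ 21.2 -57.5 152.5] turn [-0.2  0.1 -0.1] [ 0.56  0.44 -0.43  1.91 -0.18  0.86  0.18] 63.911666670566014
```

```bash
python3 -m pendant '[[64,7,-19,0,0,0,0],[64,7,-19,0,0,0,0],[64,7,-19,0,0,0,0],[64,0,0,30,0,0,0],[64,0,0,30,0,0,0],[64,0,0,30,0,0,0],[64,0,0,0,0,0,0],[64,0,0,0,0,0,0]]'; python3 chk.py; python3 - <<'E'
from h import *
im=viewer.camera("scene"); cv2.imwrite("pics/s4.png",cv2.resize(im[60:260,190:400],None,fx=3,fy=3,interpolation=cv2.INTER_CUBIC))
E
```

```text
time: 16.48
tcp_pos: [479.4, -1.5, 85.6]
ee_rot: [0.734, 0.661, 0.115, -0.105]
wrist_force: [0.2, -0.9, 0.4]
finger_gap: 64.1
gripper_force: 0.0
shift [ 0.2 -0.9 62.7] turn [-0.2  0.1 -0.1] [ 0.51  0.48 -0.45  2.1  -0.19  0.61  0.16] 64.07446468530836
```

View pics/s4.png

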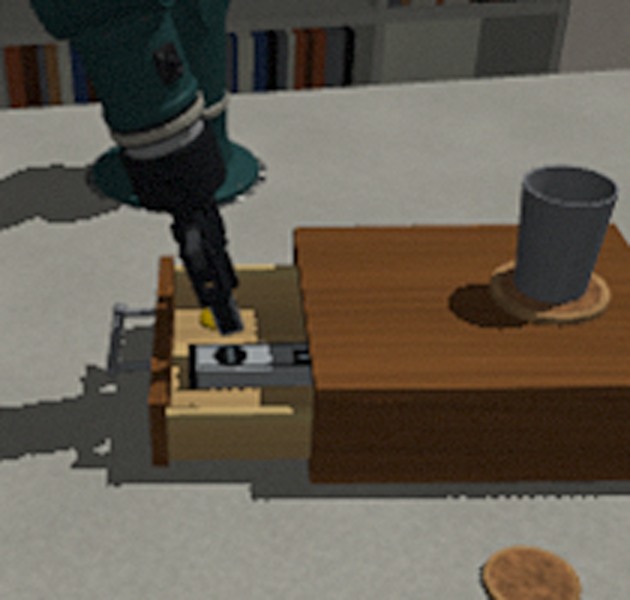

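The gripper is tilted towards the drawer front, with the fingers at (228,325) above the level's uncovered part and clear of the panel and board. I'll descend and grip.

```bash
python3 -m pendant '[[64,0,-1,20,0,0,0],[64,0,0,20,0,0,0],[64,0,0,12,0,0,0],[64,0,0,6,0,0,0],[64,0,0,3,0,0,0],[64,0,0,0,0,0,0]]'; python3 -m pendant '[[30,0,0,0,0,0,0],[30,0,0,0,0,0,0],[30,0,0,0,0,0,0],[30,0,0,0,0,0,0],[30,0,0,0,0,0,0]]' 90; python3 chk.py
```

```text
time: 17.27
tcp_pos: [479.6, 17.7, 26.7]
ee_rot: [0.735, 0.661, 0.114, -0.106]
wrist_force: [0.2, 0.1, 0.0]
finger_gap: 64.2
gripper_force: 0.0
time: 17.9
tcp_pos: [479.9, 17.9, 27.4]
ee_rot: [0.735, 0.66, 0.114, -0.106]
wrist_force: [-1.7, -0.2, 6.8]
finger_gap: 39.5
gripper_force: 91.2
shift [-0.3  0.4  1.4] turn [-0.2  0.1 -0.1] [ 0.45  0.6  -0.43  2.12 -0.17  0.47  0.13] 39.46370976436946
```

```bash
python3 -m pendant '[[30,0.9,0,-2.9,0,0,0],[30,0,0,0,0,0,0]]';  python3 -m pendant '[[30,1.7,0,-5.1,0,-1.75,0],[30,1.5,0,-5.2,0,-1.75,0],[30,1.3,0,-5.2,0,-1.75,0],[30,1.2,0,-5.3,0,-1.75,0],[30,0,0,0,0,0,0]]'
```

```text
time: 18.15
tcp_pos: [479.4, 17.5, 29.7]
ee_rot: [0.735, 0.661, 0.114, -0.106]
wrist_force: [0.1, -0.2, -1.7]
finger_gap: 39.9
gripper_force: 90.6
time: 18.77
tcp_pos: [479.6, 18.4, 51.4]
ee_rot: [0.739, 0.666, 0.069, -0.065]
wrist_force: [-0.9, 0.4, -1.6]
finger_gap: 39.9
gripper_force: 90.6
```

```bash
python3 -m pendant '[[30,1,0,-5.3,0,-1.75,0],[30,0.8,0,-5.3,0,-1.75,0],[30,0.7,0,-5.4,0,-1.75,0],[30,0.5,0,-5.4,0,-1.75,0],[30,0,0,0,0,0,0],[30,0,0,0,0,0,0]]'; python3 chk.py; python3 - <<'E'
from h import *
im=viewer.camera("scene"); cv2.imwrite("pics/s5.png",cv2.resize(im[60:260,190:400],None,fx=3,fy=3,interpolation=cv2.INTER_CUBIC))
E
```

```text
time: 19.52
tcp_pos: [479.1, 17.3, 72.2]
ee_rot: [0.743, 0.668, 0.023, -0.025]
wrist_force: [0.6, -0.4, -1.4]
finger_gap: 39.8
gripper_force: 90.7
shift [-2.4  1.3 46.2] turn [-0.3 14.1 -0.1] [ 0.11  0.44 -0.2   2.12  0.03  0.58 -0.21] 39.84028697631308
```

View pics/s5.png

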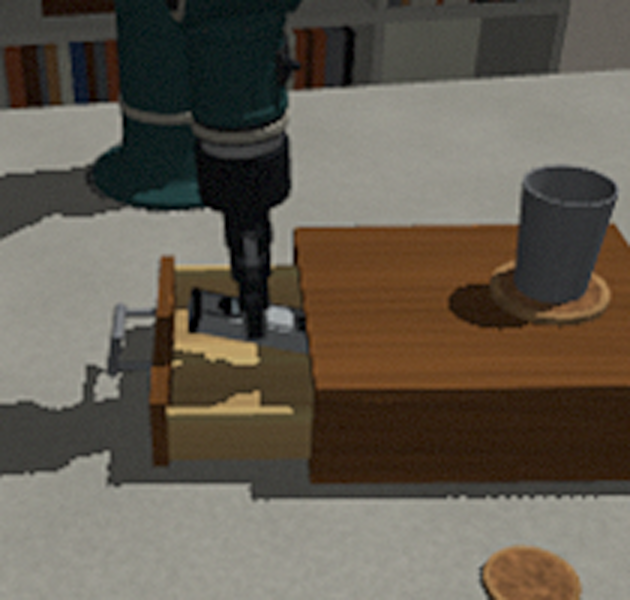

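The level is slanted with its nose up at about (195,305), above the panel top, and the wrist carries only its weight. I'll check the tilt before sliding it out.

```bash
python3 - <<'E'
from h import *
for f in (10,12,14,16):
    t=np.radians(f);L=np.array([.1045,.9945,0]);p=np.array([479.1,17.3,72.2-5.4])
    for a,w in((-61.5,20),(-61.5,0)):
        P=p+L*(a*np.cos(t)-w*np.sin(t)); P[2]+=-a*np.sin(t)+w*np.cos(t)
        q=proj("scene",P); print(f,w,P.round(),"crop col,row",((q[1]-190)*3).round(),((q[0]-60)*3).round())
viewer.camera("scene");print([((np.array(r["at"])-[60,190])*3).round() for r in models.spot_in("scene","level_nose")[:1]])
E
```

```text
10 20 [472. -46.  97.] crop col,row 178.0 302.0
10 0 [473. -43.  77.] crop col,row 182.0 321.0
12 20 [472. -47.  99.] crop col,row 177.0 300.0
12 0 [473. -43.  80.] crop col,row 183.0 319.0
14 20 [472. -47. 101.] crop col,row 177.0 298.0
14 0 [473. -42.  82.] crop col,row 183.0 317.0
16 20 [472. -47. 103.] crop col,row 177.0 296.0
16 0 [473. -41.  84.] crop col,row 184.0 315.0
[array([325., 228.])]
```

```bash
python3 - <<'E'
from h import *
im=viewer.camera("scene"); c=cv2.resize(im[145:190,235:310],None,fx=10,fy=10,interpolation=cv2.INTER_CUBIC)
p0=np.array([479.1,17.3,66.8])
for f,col in((10,(0,0,255)),(14,(0,255,0))):
    t=np.radians(f);L=np.array([.1045,.9945,0]);Y=np.array([.9945,-.1045,0])
    for w in(0,20):
        pts=[]
        for a in(-56,40):
            P=p0+L*(a*np.cos(t)-w*np.sin(t))+21*Y; P[2]+=-a*np.sin(t)+w*np.cos(t)
            q=proj("scene",P);pts.append((int((q[1]-235+.5)*10),int((q[0]-145+.5)*10)))
        cv2.line(c,pts[0],pts[1],col,1)
cv2.imwrite("pics/s6.png",c)
E
```

```text
(no output)
```

View pics/s6.png

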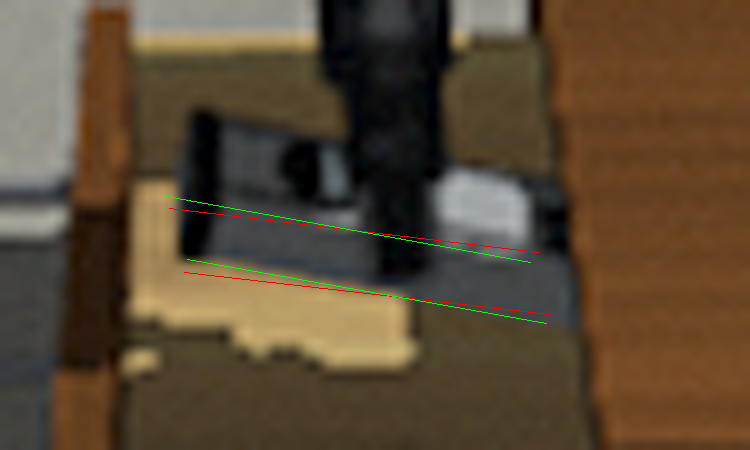

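The bottom edge follows the green 14° line (about 13°). Clearances are about 8 mm over the panel and 8 mm under the board, so I'll slide it along its own axis.

```bash
python3 -m pendant '[[30,-8,0,-2.5,0,0,0],[30,-15.3,0,-4.7,0,0,0],[30,-15.3,0,-4.7,0,0,0],[30,-15.3,0,-4.7,0,0,0],[30,0,0,0,0,0,0]]'; python3 -m pendant '[[30,-15.3,0,-4.7,0,0,0],[30,-15.3,0,-4.7,0,0,0],[30,-15.3,0,-4.7,0,0,0],[30,-15.3,0,-4.7,0,0,0],[30,0,0,0,0,0,0]]'; python3 chk.py
```

```text
time: 20.35
tcp_pos: [474.0, -39.0, 86.0]
ee_rot: [0.744, 0.667, 0.024, -0.024]
wrist_force: [-0.6, 0.5, -1.5]
finger_gap: 40.2
gripper_force: 90.7
time: 20.98
tcp_pos: [467.4, -100.7, 100.5]
ee_rot: [0.744, 0.667, 0.024, -0.024]
wrist_force: [0.2, 0.5, -2.0]
finger_gap: 39.5
gripper_force: 90.7
shift [114.1   0.3  82.4] turn [-0.2 14.1 -0.2] [ 0.35  0.39 -0.19  2.1   0.01  0.67  0.05] 39.51563293643069
```

```bash
python3 -m pendant '[[30,-15.3,0,-4.7,0,0,0],[30,-15.3,0,-4.7,0,0,0],[30,-15.3,0,-4.7,0,0,0],[30,-9,0,-2.8,0,0,0],[30,0,0,0,0,0,0],[30,0.7,0,-10,0,0,0],[30,1.4,0,-20,0,0,0],[30,1.4,0,-20,0,0,0],[30,1.4,0,-20,0,0,0],[30,1.4,0,-20,0,0,0],[30,1.4,0,-20,0,0,0],[30,0.7,0,-12,0,0,0],[30,0,0,0,0,0,0],[30,0,0,0,0,0,0],[30,0,0,0,0,0,0],[30,0,0,0,0,0,0]]'; python3 - <<'E'
from h import *
im=viewer.camera("scene"); cv2.imwrite("pics/s7.png",cv2.resize(im[20:270,150:450],None,fx=2.4,fy=2.4,interpolation=cv2.INTER_CUBIC))
E
```

```text
time: 22.98
tcp_pos: [461.9, -154.5, 235.1]
ee_rot: [0.743, 0.668, 0.023, -0.025]
wrist_force: [-0.6, -0.5, -1.9]
finger_gap: 39.6
gripper_force: 90.8
```

View pics/s7.png

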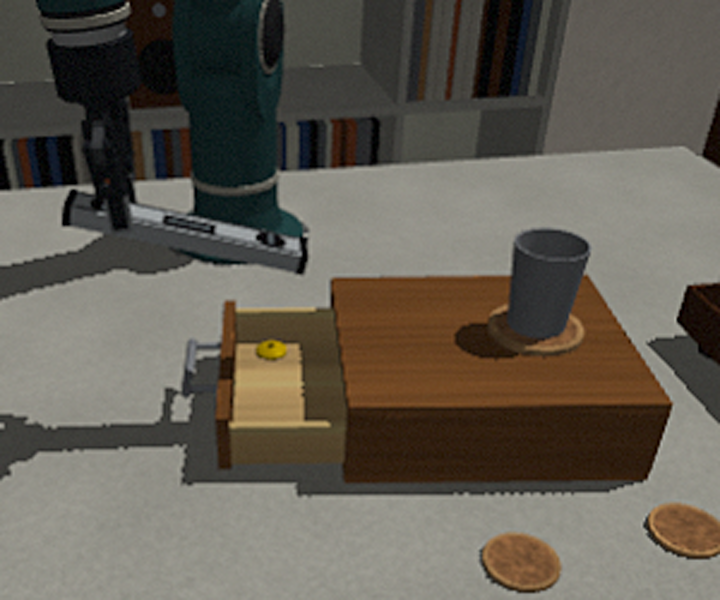

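The level is held clear, nose at (70,210) and tail at (303,255). The drawer is open with the adapter in it, and the cup is upright on its coaster.

```bash
python3 -c "
from cell import ctrl
print(ctrl.close_job())"
```

```text
the job is handed in; nothing more can be done
None
```

The job is handed in at about 23 s on the robot's clock (no verdict came back): the drawer was pulled to its stop and left open, and the spirit level came out on the slant, held still with both ends an estimated 190 mm or more above the surface.

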